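# Hold a beaker down on the glass rinser

## Task

Take the tall steel beaker out of the dish rack, keep it upside down, and set its mouth centred over the nozzle of the glass rinser. Push it straight down so that its rim presses the sprung star plate 10 mm down (it could go 16 mm, so not to the stop) and keep it at that depth for at least three seconds; press with the beaker only, and finish while still gripping the beaker and holding the plate down. Leave all the other dishes and things where they are.

Things in the scene. Friction and masses are not known exactly. Their poses are not given: they have to be found in the camera images.
- tall_beaker: The tall steel beaker, standing mouth down in one of the four cells of the rack, the tallest dish there: 130 mm high, slightly conical, outer diameter 66 mm at the mouth (below) and 56 mm at the closed flat end (on top), wall 3 mm, 0.11 to 0.23 kg. Rigid. Origin: centre of the mouth, in the plane of the rim (its lowest point as it stands); z points up to the closed end.
- plate_top (a point): Centre of the upper face of the rinser's star plate, which moves with the plate. The plate is a black star of eight arms, 96 mm across and 6 mm thick, its upper face level and 52 mm above the table when not pressed; a beaker's rim rests on the arms. In its middle stands the steel nozzle, 12 mm in diameter and 12 mm high above the face, which goes inside the beaker's mouth.
- star_plate (a joint): How far the star plate is pushed down, in m: 0 when free, 0.016 at the stop. Spring: about 3 N starts it moving, then 0.5 N per mm, about 8 N at 10 mm; it springs back when let go and the weight of a beaker alone does not move it.
- rinser: The glass rinser, fixed to the table: a square steel drip tray 180 x 180 mm, 22 mm high, with the sprung star plate over its middle. Origin: centre of the tray's underside, on the table.
- rack: The green plastic dish rack, fixed: 270 x 270 mm, outer walls 48 mm high, inner floor 10 mm above the table, four square cells (centres 64 mm either side of the middle along its x and y) parted by 4 mm walls that rise 40 mm above the table. Origin: centre of its underside. It may stand on the left or the right, the rinser on the other side.
- short_beaker_1: A short steel beaker, mouth down in the rack, 80 mm high, 68 mm across the mouth. Leave alone. Origin: centre of the mouth.
- short_beaker_2: Another short steel beaker like the first, mouth down in the rack. Leave alone. Origin: centre of the mouth.
- wide_cup: A wide white china cup without handle, mouth down in the rack, 62 mm high, 84 mm across the mouth. Leave alone. Origin: centre of the mouth.
- sponge: A sponge, 110 x 70 x 36 mm, on the table to the left. Leave alone. Origin: centre of its underside.
- dish_brush: A dish brush lying on the table to the right, along x. Leave alone. Origin: on its underside, within its length.
Not all that is in view belongs to the job. What is shaped like the tall_beaker but green, orange or purple is not meant.

How it is judged:
By the outcome, as a careful person would: the job done as asked, in the order asked, and still so for the second after the job is handed in, while the arm keeps its last pose, push and grip.
It also fails if it takes over 40 s, if anything falls off the work surface, if the arm or the gripper's body presses on something with over 40 N, if the wrist force passes 120 N, or if a joint passes its speed limit or range.

## Robot

A 6-joint arm with a two-finger parallel gripper is mounted at the origin on the work surface. World frame = base frame: x ahead of the robot, y to its left, z up, the work surface at z = 0. Lengths are in m, angles in rad, forces in N, time in s.
With the tool pointing down it reaches from about 0.275 to 0.725 m from the base axis. Payload 15.9 kg.
Tool frame: the origin (TCP) lies on the centre line of the jaws, within the pads' length; the fingertips stand 25 mm ahead of it and the grasp point (between the pads) lies 6 mm ahead of it; z points along the fingers, x is the direction in which the jaws open and shut, and the axes are right-handed (so a half turn about z gives the same grasp; the last joint's range is limited). The gripper opens to 85 mm and grips with 20 to 120 N. Pads are 22 mm wide; open, the fingers measure 114 mm over their backs; the gripper's body (76 mm by 85 mm) begins 54 mm behind the grasp point. The pads swing forward as they close: fully open they stand 13 mm farther back than shut.
Start: joints at [-1.236, 0.213, -0.034, 1.323, 0, 1.571], TCP at [0.164, -0.472, 0.256] pointing down, gripper open.
Joint ranges: [-2.98, 2.98], [-0.74, 1.72], [-1.14, 1.35], [-2.1, 2.04], [-1.57, 1.44], [-3.14, 3.14]. Speed limits (rad/s): [1.89, 1.89, 2.39, 2.57, 3.14, 3.14].

## Interface

Orientations are given as [roll, pitch, yaw] about the fixed x, y, z axes, in that order (R = Rz(yaw) Ry(pitch) Rx(roll)).
In Python, from rig import status, camera, ctrl, spotter gives the robot as it stands.
- The arm moves only by the tool arm_command, never from a script. Its arguments are lists of equal length, an entry for each row: "delta_pos": the shift along the tool's x, y, z in m, a list of three; "turn": the turn, a rotation vector about the tool's x, y, z in degrees, a list of three; "jaw": the closure, from -1 (fully open) to 1 (shut), so that 0 is half open. In form: {"delta_pos": [[dx, dy, dz], ...], "turn": [[ax, ay, az], ...], "jaw": [jaw, ...]}. A call has 1 to 12 rows; each row shifts and turns the commanded pose from where the row before left it, along the tool's axes as they then stand; what a row does not reach is not made up. A row lasts 1/12 s, in which the tool goes at most 41.7 mm and 7.16 degrees, less where a joint would pass 70% of its speed; a pose out of reach is approached as far as the arm can. A call with a gripper value outside its range is refused whole. The fingers move at their own pace and stop on an object; "squeeze" is the grip in N (left out, the last holds). Time passes only in rows, so rows that do not move let the fingers close. It gives the time, the measured TCP pose, the force and the opening at its end, in the units of the state.
- status.observe(): the state, without advancing time (a new reading comes with each control period).
- camera(name): name is "scene" or "top" or "wrist"; returns a dict with "frame" (420x560x3 uint8, red, green, blue), "K" (3x3 intrinsics, pixels), "pose" (4x4, takes a point from camera to world coordinates); the wrist camera has in their place "tool_from_camera" (4x4, takes a point from camera to tool coordinates, whose origin is the TCP and whose axes are the tool frame's). Camera axes: x right, y down, z forward; pixel columns grow to the right and rows downward; lengths in m; the calibration is good to about 2 mm. A picture is of the moment at which its call begins: read the wrist's pose just before it. There is no depth.
- ctrl.hand_in(): hands the job in, once; it reports no verdict.
Trained networks look in the newest picture that a camera, given by its name, has taken for a name from the list of things; names that differ only in an ending like _2 or _b are one class to them, and where a whole thing is asked for, a point or a joint stands for the part that bears it (a point fixed in the world has none). Each returns a list of dicts, best first, with "conf" (0 to 1); they miss things now and then, are a little off and sometimes report something else, mostly with a low value. They report only what shows in the picture. A call takes as long as a camera call. They do not tell look-alikes from the thing itself.
- spotter.masks_of(camera, label): "pixels" (420x560 bool, what is visible of it) and "rect" ([left, top, width, height] in pixels, round what is visible of it).
The state is a dict: "time": time; "joint_positions": joint angles; "joint_velocities": joint speeds; "tau": joint torques, N m; "eef_pos": TCP position; "ee_rot": TCP orientation; "wrist_force": force on the tool from outside, world axes, zero at the start; "wrist_torque": the same for the moment, N m; "finger_gap": finger opening in m.
Only numpy, scipy, OpenCV 4.12 (cv2) and the standard library are available. Lean on these libraries where they do the work, as an engineer would, in place of code of your own. Each camera call takes 0.05 s, during which the arm holds its last target.

## Working session

There is one attempt and no reset: what is moved stays moved. The work goes in short steps, Python scripts to look and compute and a tool call to move; the robot and the scene stay as the last step left them, time stands still between calls to the robot, and variables do not carry over. Pictures are saved under pics/ and viewed, and the job is handed in when it is done.

Besides the shell and the picture viewer there is one more tool, called in YAML: its name, and indented under it one key for each argument. arm_command: Moves the arm, as the interface text tells. Its arguments: {"type":"object","properties":{"delta_pos":{"type":"array"},"turn":{"type":"array"},"jaw":{"type":"array"},"squeeze":{"type":"number"}},"required":["delta_pos","turn","jaw"]}

```bash
ls; mkdir -p pics; python3 - <<'E'
from rig import status,camera,spotter
import cv2,numpy as np
s=status.observe();print({k:np.round(v,3).tolist() for k,v in s.items()})
for c in ["scene","top"]:
    r=camera(c);cv2.imwrite(f"pics/{c}0.png",r["frame"][:,:,::-1]);print(c,np.round(r["K"],1).tolist(),np.round(r["pose"],4).tolist())
    for l in ["tall_beaker","plate_top","rinser","rack","short_beaker_1"]:
        for m in spotter.masks_of(c,l): print(c,l,round(m["conf"],2),m["rect"])
E
```

```text
pics
{'time': 0.0, 'joint_positions': [-1.236, 0.213, -0.035, 1.323, -0.0, 1.571], 'joint_velocities': [0.002, -0.0, 0.001, -0.0, 0.002, 0.0], 'tau': [0.001, -68.616, 48.712, 0.018, -0.0, -0.0], 'eef_pos': [0.164, -0.472, 0.256], 'ee_rot': [3.142, 0.001, -1.236], 'wrist_force': [0.824, -1.088, -0.106], 'wrist_torque': [0.018, 0.03, -0.047], 'finger_gap': 0.086}
scene [[382.1, 0.0, 277.8], [0.0, 382.1, 207.0], [0.0, 0.0, 1.0]] [[0.7224, 0.5526, -0.4156, 0.9989], [0.6914, -0.5738, 0.439, -0.5683], [0.0041, -0.6045, -0.7966, 1.081], [0.0, 0.0, 0.0, 1.0]]
scene tall_beaker 0.94 [189.8, 188.7, 21.4, 37.0]
scene tall_beaker 0.94 [92.2, 249.6, 36.3, 35.0]
scene tall_beaker 0.81 [212.7, 236.6, 22.8, 38.6]
scene tall_beaker 0.78 [164.8, 214.9, 23.7, 39.9]
scene tall_beaker 0.56 [141.1, 248.7, 33.3, 40.5]
scene plate_top 0.66 [268.1, 252.9, 23.7, 15.6]
scene plate_top 0.63 [328.0, 176.6, 21.4, 20.1]
scene rinser 0.71 [304.3, 168.0, 60.6, 51.8]
scene rinser 0.56 [244.9, 282.5, 21.4, 16.5]
scene rack 0.93 [191.5, 207.5, 121.3, 113.4]
scene rack 0.68 [359.6, 143.2, 36.4, 21.9]
scene short_beaker_1 0.64 [246.4, 281.8, 19.0, 14.3]
scene short_beaker_1 0.64 [267.5, 252.7, 22.1, 17.1]
top [[491.4, 0.0, 278.8], [0.0, 491.4, 209.2], [0.0, 0.0, 1.0]] [[0.0068, -0.9965, 0.0831, 0.324], [-1.0, -0.007, -0.0018, 0.0023], [0.0024, -0.0831, -0.9965, 1.7862], [0.0, 0.0, 0.0, 1.0]]
top tall_beaker 0.86 [383.7, 230.0, 26.8, 17.8]
top tall_beaker 0.85 [413.6, 258.5, 28.3, 19.7]
top tall_beaker 0.64 [357.2, 247.0, 21.4, 18.1]
top tall_beaker 0.62 [319.6, 256.2, 22.5, 13.8]
top tall_beaker 0.61 [338.9, 194.0, 25.4, 23.1]
top plate_top 0.49 [205.5, 174.3, 22.4, 23.0]
top rinser 0.74 [190.4, 160.0, 57.4, 57.2]
top rinser 0.19 [337.3, 166.9, 10.1, 14.3]
top rack 0.56 [289.0, 151.1, 86.0, 85.1]
top short_beaker_1 0.43 [307.3, 177.4, 15.7, 11.0]
```

```bash
python3 - <<'E'
import cv2
a=cv2.imread("pics/scene0.png")[140:340,60:420];cv2.imwrite("pics/s1.png",cv2.resize(a,None,fx=2.2,fy=2.2,interpolation=2))
a=cv2.imread("pics/top0.png")[130:310,160:460];cv2.imwrite("pics/t1.png",cv2.resize(a,None,fx=2.6,fy=2.6,interpolation=2))
E
```

```text
(no output)
```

View pics/s1.png

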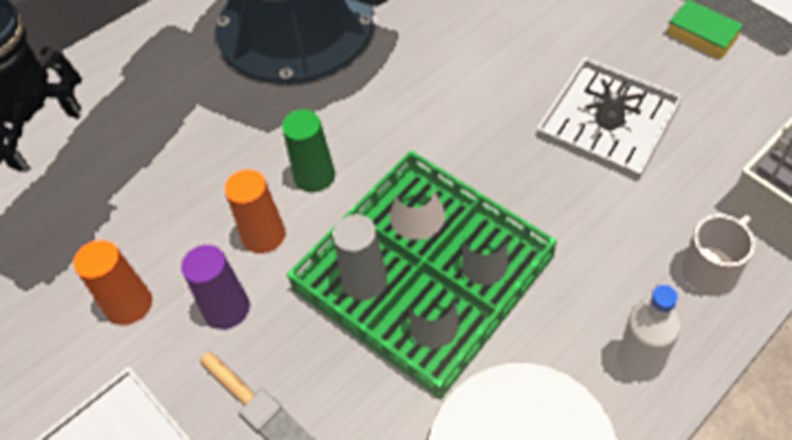

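View pics/t1.png

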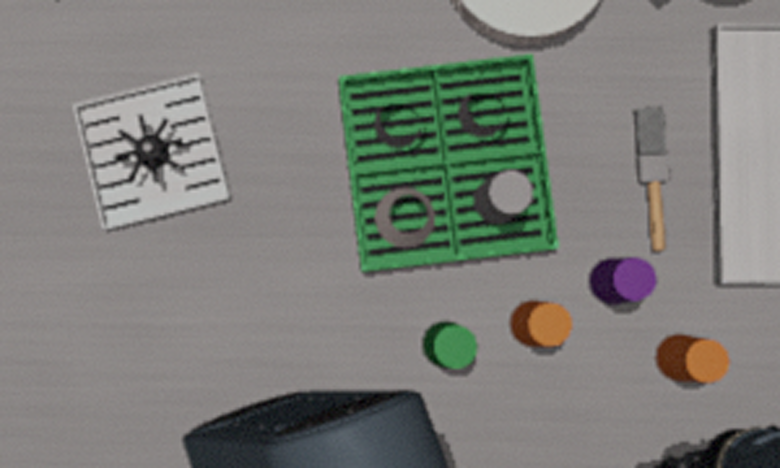

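Candidates shaped like the tall beaker, by scene pixels:
- Green at (200,207).
- Orange at (177,235) and (111,267).
- Purple at (158,269).
- Bare steel at (222,257), in the front-left rack cell. It is the only steel one in the rack and the tallest there, so this is the one meant. In the top view its end is near (356,204).

Next I'll confirm it in a crop and measure the position.

```bash
cat > h.py <<'E'
import numpy as np,cv2
from rig import status,camera,spotter
def ray(r,uv,z):
    K,P=r["K"],np.asarray(r["pose"]);d=P[:3,:3]@np.linalg.solve(K,[uv[0],uv[1],1.]);o=P[:3,3];return (o+d*(z-o[2])/d[2])[:2]
def proj(r,p):
    P=np.asarray(r["pose"]);q=P[:3,:3].T@(np.asarray(p)-P[:3,3]);q=r["K"]@q;return q[:2]/q[2]
E
python3 - <<'E'
from h import *
for c,pt in (("scene",(222,247)),("top",(356,203))):
    r=camera(c);f=r["frame"]
    for l in ["tall_beaker","plate_top","rinser"]:
        for m in spotter.masks_of(c,l):
            ys,xs=np.nonzero(m["pixels"]);ctr=np.array([xs.mean(),ys.mean()])
            print(c,l,round(m["conf"],2),ctr.round(1),"world z.05/.075",ray(r,ctr,.05).round(4),ray(r,ctr,.075).round(4))
    # bright flat end
    g=cv2.cvtColor(f,cv2.COLOR_RGB2HSV)
    x,y=pt; print(g[y-1:y+2,x-1:x+2].reshape(-1,3).tolist()[:3])
    a=f[y-25:y+25,x-30:x+30,::-1];a=cv2.resize(a,None,fx=7,fy=7,interpolation=0);cv2.imwrite(f"pics/b_{c}.png",a)
    x,y=(338,187) if c=="scene" else (218,188)
    a=f[y-30:y+30,x-35:x+35,::-1];a=cv2.resize(a,None,fx=7,fy=7,interpolation=0);cv2.imwrite(f"pics/p_{c}.png",a)
E
python3 - <<'E'
import cv2,numpy as np
ims=[cv2.imread(f"pics/{n}.png") for n in("b_scene","b_top","p_scene","p_top")]
ims=[cv2.resize(i,(400,300)) for i in ims]
cv2.imwrite("pics/m1.png",np.vstack([np.hstack(ims[:2]),np.hstack(ims[2:])]))
E
```

```text
scene tall_beaker 0.98 [199.5 208. ] world z.05/.075 [ 0.2735 -0.1867] [ 0.2911 -0.196 ]
scene tall_beaker 0.74 [157.  269.8] world z.05/.075 [ 0.3632 -0.4235] [ 0.3786 -0.427 ]
scene tall_beaker 0.69 [111.  267.5] world z.05/.075 [ 0.2569 -0.515 ] [ 0.2749 -0.5163]
scene tall_beaker 0.67 [223.1 256.4] world z.05/.075 [ 0.4717 -0.2552] [ 0.4845 -0.2628]
scene tall_beaker 0.53 [337.5 185.6] world z.05/.075 [0.5476 0.2149] [0.5586 0.1959]
scene plate_top 0.58 [337.7 186.2] world z.05/.075 [0.5497 0.2135] [0.5606 0.1945]
scene rinser 0.78 [336.6 192.8] world z.05/.075 [0.5659 0.187 ] [0.5764 0.1687]
[[14, 21, 207], [13, 22, 208], [13, 20, 208]]
top tall_beaker 0.84 [398.5 237.9] world z.05/.075 [ 0.37  -0.424] [ 0.3694 -0.4179]
top tall_beaker 0.76 [367.3 254.2] world z.05/.075 [ 0.312  -0.3134] [ 0.3122 -0.3089]
top tall_beaker 0.73 [352.5 205.2] world z.05/.075 [ 0.4847 -0.2623] [ 0.4824 -0.2585]
top tall_beaker 0.66 [332.  262.9] world z.05/.075 [ 0.2806 -0.1892] [ 0.2813 -0.1864]
top tall_beaker 0.65 [425.5 267.9] world z.05/.075 [ 0.2654 -0.5175] [ 0.2662 -0.5101]
top plate_top 0.72 [216.4 186.2] world z.05/.075 [0.5493 0.2218] [0.546  0.2187]
top rinser 0.81 [217.4 188.3] world z.05/.075 [0.5417 0.218 ] [0.5386 0.2149]
top rinser 0.72 [142.9 187.8] world z.05/.075 [0.5418 0.4829] [0.5387 0.476 ]
[[0, 9, 147], [5, 10, 147], [9, 12, 147]]
```

View pics/m1.png

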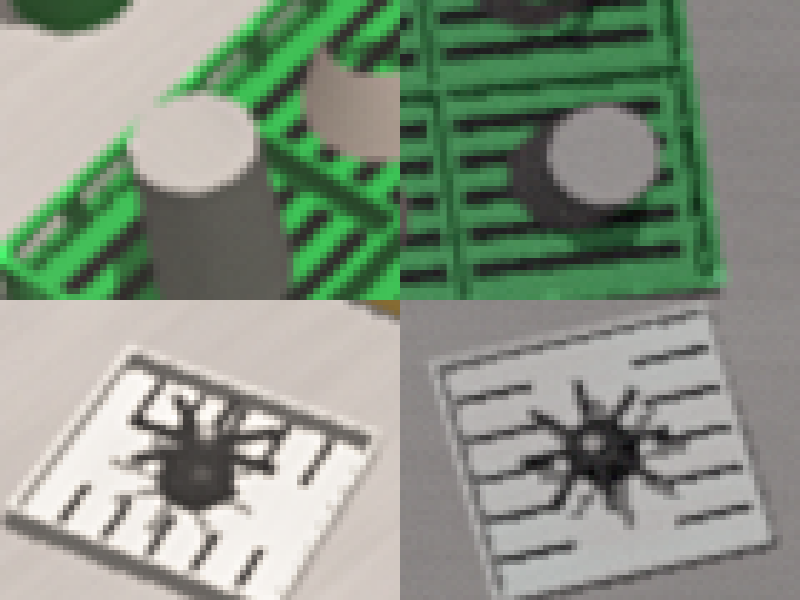

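The crops show the bare-steel beaker alone in its cell. Its flat end is at about (221,245) in scene and (356,203) in top. The nozzle's bright tip is at about (338,190) in scene and (216,186) in top.

```bash
python3 - <<'E'
from h import *
rs={}
for c,pt in (("scene",(221,245)),("top",(356,203))):
    img=cv2.imread(f"pics/{c}0.png");r=camera(c);r["frame"]=img[:,:,::-1]
    g=cv2.cvtColor(img,cv2.COLOR_BGR2LAB).astype(int);ref=g[pt[1],pt[0]]
    d=np.abs(g-ref).max(2);m=(d<(25 if c=="scene" else 22)).astype(np.uint8);
    m[:pt[1]-14]=0;m[pt[1]+14:]=0;m[:,:pt[0]-14]=0;m[:,pt[0]+14:]=0
    m=cv2.morphologyEx(m,cv2.MORPH_OPEN,np.ones((3,3),np.uint8))
    n,l,st,ce=cv2.connectedComponentsWithStats(m,connectivity=4);k=l[pt[1],pt[0]]
    print(c,st[k],ce[k],"top disc world",ray(r,ce[k],.14).round(4))
    noz={"scene":(338.2,190.5),"top":(216.3,185.9)}[c]
    print("nozzle",ray(r,noz,.064).round(4))
    if c=="top":
        cs=[((u-400)/400*70+182.5,(v-300)/300*60+157.5) for u,v in((430,360),(713,303),(778,545),(497,600))]
    else:
        cs=[(u/400*70+302.5,(v-300)/300*60+156.5) for u,v in((5,515),(125,347),(380,435))]
    w=np.array([ray(r,q,.022) for q in cs]);print(w.round(4).tolist(),"centre",(w.mean(0) if c=="top" else (w[0]+w[2])/2).round(4))
    for p in([.48,-.25,.14],[.545,.217,.052],[.545,.217,.064]):print(p,proj(r,p).round(1))
E
```

```text
scene [207 231  23  23 365] [217.39452055 241.85205479] top disc world [ 0.4697 -0.2622]
nozzle [0.5693 0.1887]
[[0.4886, 0.1019], [0.4384, 0.279], [0.612, 0.3243]] centre [0.5503 0.2131]
[0.48, -0.25, 0.14] [222.9 241.4]
[0.545, 0.217, 0.052] [337.3 184.6]
[0.545, 0.217, 0.064] [337.8 182.3]
top [349 196  15  16 199] [356.08040201 203.48743719] top disc world [ 0.4823 -0.2607]
nozzle [0.5485 0.2204]
[[0.6132, 0.3302], [0.6563, 0.1513], [0.4801, 0.1079], [0.4391, 0.2842]] centre [0.5472 0.2184]
[0.48, -0.25, 0.14] [352.9 204.2]
[0.545, 0.217, 0.052] [217.7 187.3]
[0.545, 0.217, 0.064] [217.2 186.9]
```

arm_command:
  delta_pos:
    - [-0.0095, -0.037, 0]
    - [-0.0095, -0.037, 0]
    - [-0.0095, -0.037, 0]
    - [-0.0095, -0.037, 0]
    - [-0.0095, -0.037, 0]
    - [-0.0095, -0.037, 0]
    - [-0.0095, -0.037, 0]
    - [-0.0095, -0.037, 0]
    - [-0.0095, -0.037, 0]
    - [-0.0095, -0.037, 0]
  turn:
    - [0, 0, 0]
    - [0, 0, 0]
    - [0, 0, 0]
    - [0, 0, 0]
    - [0, 0, 0]
    - [0, 0, 0]
    - [0, 0, 0]
    - [0, 0, 0]
    - [0, 0, 0]
    - [0, 0, 0]
  jaw: [-1, -1, -1, -1, -1, -1, -1, -1, -1, -1]

```text
time: 1.93
eef_pos: [0.4839, -0.2595, 0.2564]
ee_rot: [-3.141, -0.0, -1.236]
wrist_force: [0.8, -0.9, 0.1]
finger_gap: 0.0857
```

arm_command:
  delta_pos:
    - [0, 0, 0]
    - [0, 0, 0]
    - [0, 0, 0]
    - [0, 0, 0]
    - [0, 0, 0]
    - [0, 0, 0]
    - [0, 0, 0]
  turn:
    - [0, 0, -7]
    - [0, 0, -7]
    - [0, 0, -7]
    - [0, 0, -7]
    - [0, 0, -7]
    - [0, 0, -7]
    - [0, 0, 0]
  jaw: [-1, -1, -1, -1, -1, -1, -1]

```text
time: 2.52
eef_pos: [0.4825, -0.2609, 0.2563]
ee_rot: [-3.142, 0.0, -0.497]
wrist_force: [0.7, -0.4, 0.1]
finger_gap: 0.0853
```

```bash
python3 - <<'E'
from h import *
s=status.observe();print(s["time"],s["eef_pos"],s["ee_rot"],s["wrist_force"])
r=camera("wrist");np.set_printoptions(suppress=True,precision=4);print(r["K"],r["tool_from_camera"])
cv2.imwrite("pics/w1.png",r["frame"][:,:,::-1])
for m in spotter.masks_of("wrist","tall_beaker"):print(m["conf"],m["rect"])
E
```

```text
2.5167 [ 0.48253674 -0.26089592  0.25625749] [-3.14156615e+00  1.15938297e-04 -4.96585256e-01] [ 0.69131831 -0.44847448  0.13956884]
[[339.4581   0.     277.3385]
 [  0.     339.4581 204.79  ]
 [  0.       0.       1.    ]] [[ 1.     -0.0003 -0.0001 -0.0004]
 [ 0.0003  0.9487  0.316  -0.0819]
 [-0.     -0.316   0.9487 -0.1182]
 [ 0.      0.      0.      1.    ]]
0.84 [228.8, 294.6, 59.4, 90.5]
0.79 [241.0, 140.2, 73.8, 104.2]
0.79 [110.0, 243.5, 94.6, 112.1]
0.75 [313.2, 255.7, 154.3, 95.6]
0.62 [0.5, 170.2, 122.3, 105.7]
0.52 [207.8, 382.0, 11.3, 6.8]
```

View pics/w1.png

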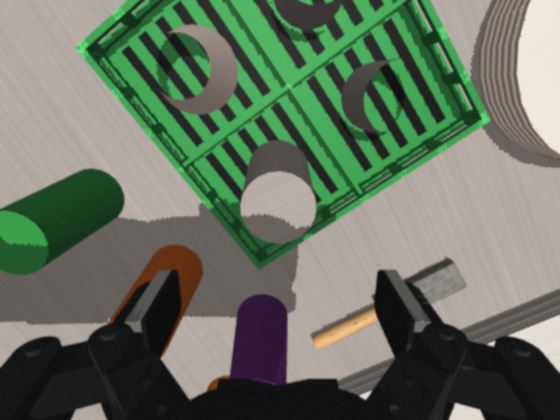

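The wrist view shows the flat end of the steel beaker as a disc centred at about (278.5,207), and the purple and orange look-alikes below it.

```bash
cat >> h.py <<'E'
from scipy.spatial.transform import Rotation as Ro
def wray(r,s,uv,z):
    T=np.eye(4);T[:3,:3]=Ro.from_euler("xyz",s["ee_rot"]).as_matrix();T[:3,3]=s["eef_pos"]
    return ray({"K":r["K"],"pose":T@r["tool_from_camera"]},uv,z)
def wproj(r,s,p):
    T=np.eye(4);T[:3,:3]=Ro.from_euler("xyz",s["ee_rot"]).as_matrix();T[:3,3]=s["eef_pos"]
    return proj({"K":r["K"],"pose":T@r["tool_from_camera"]},p)
E
python3 - <<'E'
from h import *
s=status.observe();r=camera("wrist")
print(wray(r,s,(278.5,206.8),.14))
img=r["frame"][:,:,::-1].copy()
c=wray(r,s,(278.5,206.8),.14)
t=np.linspace(0,2*np.pi,60)
q=np.array([wproj(r,s,[c[0]+.028*np.cos(a),c[1]+.028*np.sin(a),.14]) for a in t])
print(q.min(0),q.max(0))
cv2.polylines(img,[np.round(q*16).astype(int)],True,(0,0,255),1,shift=4)
cv2.imwrite("pics/w2.png",cv2.resize(img[130:270,200:360],None,fx=4,fy=4))
R=camera("scene");print(ray(R,(220.6,245.3),.14))
E
```

```text
[ 0.48401238 -0.25916615]
[240.13527432 169.11478941] [316.86486672 241.84027553]
[ 0.48516922 -0.26344321]
```

View pics/w2.png

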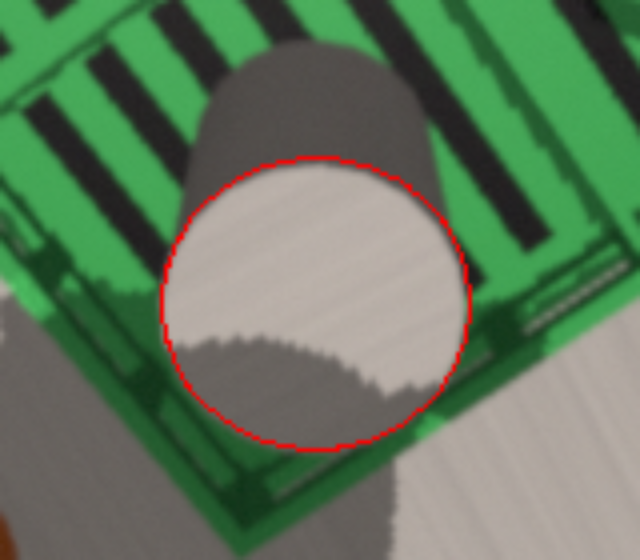

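arm_command:
  delta_pos:
    - [0, -0.001, 0.03]
    - [0, 0, 0.03]
    - [0, 0, 0.03]
    - [0, 0, 0.025]
    - [0, 0, 0.015]
    - [0, 0, 0.01]
    - [0, 0, 0]
  turn:
    - [0, 0, 0]
    - [0, 0, 0]
    - [0, 0, 0]
    - [0, 0, 0]
    - [0, 0, 0]
    - [0, 0, 0]
    - [0, 0, 0]
  jaw: [-1, -1, -1, -1, -1, -1, -1]
  squeeze: 50

```text
time: 3.3
eef_pos: [0.4821, -0.2596, 0.1146]
ee_rot: [3.142, 0.003, -0.505]
wrist_force: [-0.6, 0.6, 0.8]
finger_gap: 0.0853
```

arm_command:
  delta_pos:
    - [0, 0, 0]
    - [0, 0, 0]
    - [0, 0, 0]
    - [0, 0, 0]
    - [0, 0, 0]
    - [0, 0, 0]
    - [0, 0, 0]
    - [0, 0, 0]
  turn:
    - [0, 0, 0]
    - [0, 0, 0]
    - [0, 0, 0]
    - [0, 0, 0]
    - [0, 0, 0]
    - [0, 0, 0]
    - [0, 0, 0]
    - [0, 0, 0]
  jaw: [1, 1, 1, 1, 1, 1, 1, 1]
  squeeze: 50

```text
time: 3.97
eef_pos: [0.4837, -0.2605, 0.1181]
ee_rot: [3.142, -0.003, -0.503]
wrist_force: [-3.5, 1.6, 9.1]
finger_gap: 0.0574
```

arm_command:
  delta_pos:
    - [0, 0, 0]
    - [0, 0, 0]
    - [0, 0, -0.005]
    - [0, 0, -0.01]
    - [0, 0, -0.015]
    - [0, 0, -0.02]
    - [0, 0, -0.025]
    - [0, 0, -0.025]
    - [0, 0, -0.015]
    - [0, 0, -0.005]
    - [0, 0, 0]
  turn:
    - [0, 0, 0]
    - [0, 0, 0]
    - [0, 0, 0]
    - [0, 0, 0]
    - [0, 0, 0]
    - [0, 0, 0]
    - [0, 0, 0]
    - [0, 0, 0]
    - [0, 0, 0]
    - [0, 0, 0]
    - [0, 0, 0]
  jaw: [1, 1, 1, 1, 1, 1, 1, 1, 1, 1, 1]
  squeeze: 60

```text
time: 4.88
eef_pos: [0.4837, -0.2604, 0.2381]
ee_rot: [-3.142, -0.003, -0.503]
wrist_force: [-0.5, 0.5, -2.7]
finger_gap: 0.0569
```

```bash
python3 - <<'E'
from h import *
s=status.observe();print(s["time"],s["eef_pos"],s["ee_rot"],s["wrist_force"],s["finger_gap"])
ims=[]
for c in("wrist","scene","top"):
    r=camera(c);f=r["frame"][:,:,::-1]
    if c=="wrist":ims.append(f)
    else:
        x,y=np.round(proj(r,[s["eef_pos"][0],s["eef_pos"][1],.17])).astype(int);ims.append(cv2.resize(f[max(y-50,0):y+50,x-45:x+45],(378,420)))
cv2.imwrite("pics/l1.png",cv2.resize(np.hstack(ims),(796,254)))
E
```

```text
4.8833 [ 0.48365381 -0.26041158  0.23808159] [-3.14158109e+00 -2.89870271e-03 -5.03070894e-01] [-0.51025968  0.53076356 -2.71015712] 0.05685349652451315
```

View pics/l1.png

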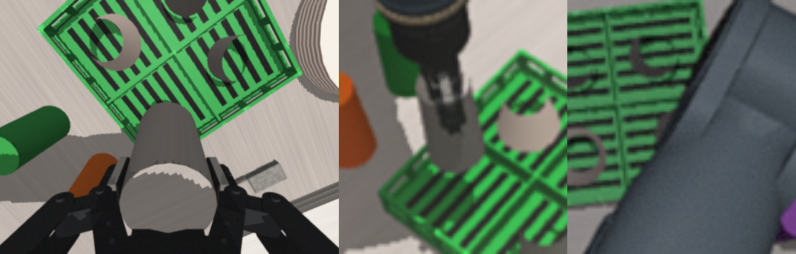

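arm_command:
  delta_pos:
    - [-0.006, -0.016, 0]
    - [-0.0125, -0.032, 0]
    - [-0.0125, -0.032, 0]
    - [-0.0125, -0.032, 0]
    - [-0.0125, -0.032, 0]
    - [-0.0125, -0.032, 0]
    - [-0.0125, -0.032, 0]
    - [-0.0125, -0.032, 0]
    - [-0.0125, -0.032, 0]
    - [-0.0125, -0.032, 0]
    - [-0.0125, -0.032, 0]
    - [-0.006, -0.016, 0]
  turn:
    - [0, 0, 0]
    - [0, 0, 0]
    - [0, 0, 0]
    - [0, 0, 0]
    - [0, 0, 0]
    - [0, 0, 0]
    - [0, 0, 0]
    - [0, 0, 0]
    - [0, 0, 0]
    - [0, 0, 0]
    - [0, 0, 0]
    - [0, 0, 0]
  jaw: [1, 1, 1, 1, 1, 1, 1, 1, 1, 1, 1, 1]

```text
time: 6.03
eef_pos: [0.5321, 0.1177, 0.235]
ee_rot: [3.141, 0.002, -0.501]
wrist_force: [0.9, 0.0, -1.2]
finger_gap: 0.0569
```

arm_command:
  delta_pos:
    - [-0.01, 0, 0]
    - [0, 0, 0]
    - [0, 0, 0]
  turn:
    - [0, 0, 0]
    - [0, 0, 0]
    - [0, 0, 0]
  jaw: [1, 1, 1]

```text
time: 6.28
eef_pos: [0.5232, 0.1189, 0.2356]
ee_rot: [3.14, 0.001, -0.503]
wrist_force: [0.2, -1.4, -1.5]
finger_gap: 0.0569
```

```bash
python3 - <<'E'
from h import *
s=status.observe();print(s["time"],s["eef_pos"],s["ee_rot"],s["wrist_force"],s["finger_gap"])
r=camera("wrist")
cv2.imwrite("pics/n1.png",r["frame"][:,:,::-1])
print(wproj(r,s,[.548,.2185,.064]))
for m in spotter.masks_of("wrist","plate_top"):
    ys,xs=np.nonzero(m["pixels"]);print(m["conf"],m["rect"],xs.mean(),ys.mean(),wray(r,s,(xs.mean(),ys.mean()),.052))
E
```

```text
6.2833 [0.52316495 0.11886168 0.23562256] [ 3.14041848e+00  8.93030998e-04 -5.02515431e-01] [ 0.19735336 -1.38901267 -1.51343966] 0.05693456751781927
[244.96219524  68.40899768]
0.84 [184.4, 0.0, 122.0, 127.9] 244.14966292134832 62.80561797752809 [0.54899398 0.22365443]
```

View pics/n1.png

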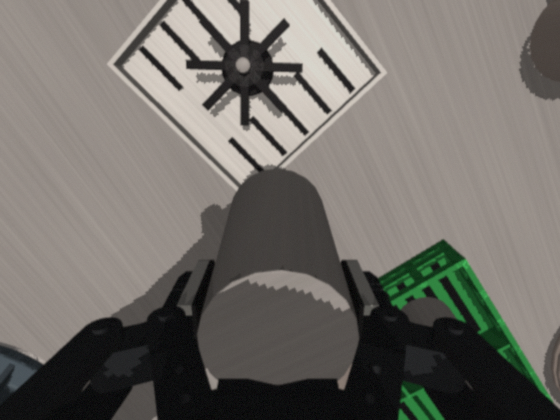

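The wrist view shows the star plate unobstructed. The nozzle's bright tip is at about (243,66) and the arm tips are at columns 187 and 302. The held beaker's mouth edge is at about (275,168).

```bash
python3 - <<'E'
from h import *
s=status.observe()
img=cv2.imread("pics/n1.png");r=camera("wrist");o=img.copy()
n=wray(r,s,(243.3,65.8),.064);print("noz",n)
def ring(c,z,rad,col):
    q=np.array([wproj(r,s,[c[0]+rad*np.cos(a),c[1]+rad*np.sin(a),z]) for a in np.linspace(0,2*np.pi,80)])
    cv2.polylines(o,[np.round(q*16).astype(int)],True,col,1,shift=4)
ring(n,.064,.006,(0,0,255));ring(n,.052,.048,(0,0,255))
e=s["eef_pos"]
for off,col in((.106,(0,255,255)),(.112,(255,255,0))):
    z=e[2]-off; ring(e[:2],z,.033,col);ring(e[:2],z+.13,.028,col)
cv2.imwrite("pics/n2.png",np.hstack([cv2.resize(o[0:130,170:320],None,fx=2.6,fy=2.6,interpolation=2),cv2.resize(o[150:410,175:385],(390,338))]))
E
```

```text
noz [0.54867402 0.2202916 ]
```

View pics/n2.png

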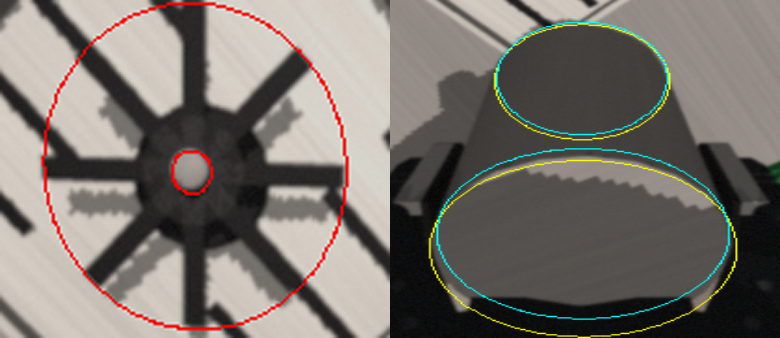

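arm_command:
  delta_pos:
    - [-0.0046, -0.0171, 0]
    - [-0.007, -0.026, 0]
    - [-0.007, -0.026, 0]
    - [-0.005, -0.02, 0.01]
    - [-0.003, -0.012, 0.015]
    - [0, 0, 0.015]
    - [0, 0, 0.01]
    - [0, 0, 0]
    - [0, 0, 0]
  turn:
    - [0, 0, 0]
    - [0, 0, 0]
    - [0, 0, 0]
    - [0, 0, 0]
    - [0, 0, 0]
    - [0, 0, 0]
    - [0, 0, 0]
    - [0, 0, 0]
    - [0, 0, 0]
  jaw: [1, 1, 1, 1, 1, 1, 1, 1, 1]

```text
time: 7.18
eef_pos: [0.5492, 0.2197, 0.1864]
ee_rot: [3.141, 0.0, -0.504]
wrist_force: [-0.1, 0.1, -1.0]
finger_gap: 0.0571
```

```bash
python3 - <<'E'
from h import *
s=status.observe();print(s["time"],s["eef_pos"],s["ee_rot"],s["wrist_force"],s["finger_gap"])
r=camera("scene");e=s["eef_pos"];o=r["frame"][:,:,::-1].copy()
o=cv2.resize(o[130:250,270:400],None,fx=6,fy=6,interpolation=2)[:600]
def ring(c,z,rad,col):
    q=np.array([proj(r,[c[0]+rad*np.cos(a),c[1]+rad*np.sin(a),z]) for a in np.linspace(0,2*np.pi,80)]);q=(q-[270,130]+.5)*6
    cv2.polylines(o,[np.round(q).astype(int)],True,col,1)
ring(e[:2],e[2]-.1075,.033,(0,255,255));ring((.5487,.2203),.052,.048,(0,0,255))
cv2.imwrite("pics/s3.png",o)
E
```

```text
7.1833 [0.54922566 0.21969883 0.18635237] [ 3.14098740e+00  4.38051987e-04 -5.04092221e-01] [-0.13130957  0.06373603 -1.0487756 ] 0.05714827098777089
```

View pics/s3.png

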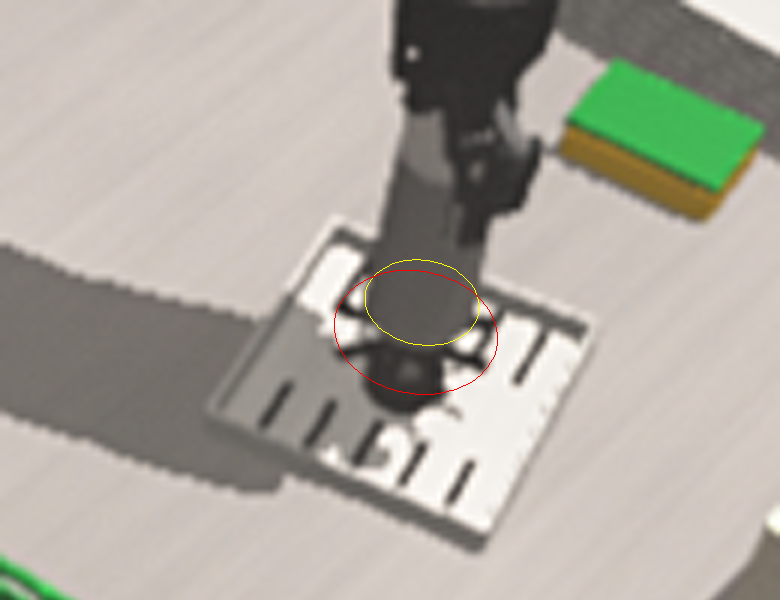

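arm_command:
  delta_pos:
    - [-0.0007, 0, 0.006]
    - [0, 0, 0.006]
    - [0, 0, 0.006]
    - [0, 0, 0.004]
    - [0, 0, 0]
    - [0, 0, 0]
    - [0, 0, 0]
  turn:
    - [0, 0, 0]
    - [0, 0, 0]
    - [0, 0, 0]
    - [0, 0, 0]
    - [0, 0, 0]
    - [0, 0, 0]
    - [0, 0, 0]
  jaw: [1, 1, 1, 1, 1, 1, 1]

```text
time: 7.82
eef_pos: [0.5488, 0.221, 0.1645]
ee_rot: [-3.141, -0.0, -0.503]
wrist_force: [-0.2, 0.2, -2.2]
finger_gap: 0.0569
```

arm_command:
  delta_pos:
    - [0, 0, 0.001]
    - [0, 0, 0]
    - [0, 0, 0]
  turn:
    - [0, 0, 0]
    - [0, 0, 0]
    - [0, 0, 0]
  jaw: [1, 1, 1]

```text
time: 8.07
eef_pos: [0.5488, 0.221, 0.1634]
ee_rot: [-3.141, -0.0, -0.503]
wrist_force: [0.4, 0.6, -2.0]
finger_gap: 0.0572
```

arm_command:
  delta_pos:
    - [0, 0, 0.001]
    - [0, 0, 0]
    - [0, 0, 0]
  turn:
    - [0, 0, 0]
    - [0, 0, 0]
    - [0, 0, 0]
  jaw: [1, 1, 1]

```text
time: 8.32
eef_pos: [0.5487, 0.221, 0.1623]
ee_rot: [3.142, 0.0, -0.503]
wrist_force: [-0.5, -0.4, -1.8]
finger_gap: 0.0566
```

arm_command:
  delta_pos:
    - [0.0003, 0.0006, 0.001]
    - [0, 0, 0]
    - [0, 0, 0]
  turn:
    - [0, 0, 0]
    - [0, 0, 0]
    - [0, 0, 0]
  jaw: [1, 1, 1]

```text
time: 8.57
eef_pos: [0.5487, 0.2202, 0.1613]
ee_rot: [3.142, 0.0, -0.503]
wrist_force: [0.0, 0.1, -2.4]
finger_gap: 0.0568
```

arm_command:
  delta_pos:
    - [0, 0, 0.001]
    - [0, 0, 0]
    - [0, 0, 0]
  turn:
    - [0, 0, 0]
    - [0, 0, 0]
    - [0, 0, 0]
  jaw: [1, 1, 1]

```text
time: 8.82
eef_pos: [0.5487, 0.2203, 0.1604]
ee_rot: [-3.141, -0.0, -0.503]
wrist_force: [-1.6, 0.5, -1.4]
finger_gap: 0.057
```

arm_command:
  delta_pos:
    - [0, 0, 0.001]
    - [0, 0, 0]
    - [0, 0, 0]
  turn:
    - [0, 0, 0]
    - [0, 0, 0]
    - [0, 0, 0]
  jaw: [1, 1, 1]

```text
time: 9.07
eef_pos: [0.5487, 0.2203, 0.1594]
ee_rot: [-3.141, -0.0, -0.503]
wrist_force: [-0.1, 0.1, 1.9]
finger_gap: 0.0571
```

arm_command:
  delta_pos:
    - [0, 0, 0.001]
    - [0, 0, 0]
    - [0, 0, 0]
  turn:
    - [0, 0, 0]
    - [0, 0, 0]
    - [0, 0, 0]
  jaw: [1, 1, 1]

```text
time: 9.32
eef_pos: [0.5487, 0.2203, 0.1584]
ee_rot: [-3.141, -0.0, -0.503]
wrist_force: [-0.4, 0.7, 2.5]
finger_gap: 0.057
```

arm_command:
  delta_pos:
    - [0, 0, 0.001]
    - [0, 0, 0]
    - [0, 0, 0]
  turn:
    - [0, 0, 0]
    - [0, 0, 0]
    - [0, 0, 0]
  jaw: [1, 1, 1]

```text
time: 9.57
eef_pos: [0.5487, 0.2203, 0.1573]
ee_rot: [-3.141, -0.0, -0.503]
wrist_force: [0.2, 1.1, 2.6]
finger_gap: 0.057
```

Contact came at a TCP z of about 0.160: the force stepped up by about 4 N from the -2 N free reading. For 10 mm I need a TCP z of about 0.150.

arm_command:
  delta_pos:
    - [0, 0, 0.0015]
    - [0, 0, 0.0015]
    - [0, 0, 0.0015]
    - [0, 0, 0.0015]
    - [0, 0, 0.0013]
    - [0, 0, 0]
    - [0, 0, 0]
    - [0, 0, 0]
  turn:
    - [0, 0, 0]
    - [0, 0, 0]
    - [0, 0, 0]
    - [0, 0, 0]
    - [0, 0, 0]
    - [0, 0, 0]
    - [0, 0, 0]
    - [0, 0, 0]
  jaw: [1, 1, 1, 1, 1, 1, 1, 1]

```text
time: 10.23
eef_pos: [0.5488, 0.2204, 0.1501]
ee_rot: [-3.141, -0.0, -0.503]
wrist_force: [-0.5, 0.7, 6.5]
finger_gap: 0.057
```

```bash
python3 - <<'E'
from h import *
f=[]
for i in range(10):
    s=status.observe();f.append(s["wrist_force"]);r=camera("scene" if i<9 else "wrist")
    if i==8: R=r
print(np.mean(f,0),np.std(f,0)[2]);s=status.observe();print(s["time"],s["eef_pos"],s["ee_rot"],s["finger_gap"])
a=cv2.resize(R["frame"][130:240,280:390,::-1],(420,420),interpolation=2)
cv2.imwrite("pics/e1.png",cv2.resize(np.hstack([r["frame"][:,:,::-1],a]),(784,336)))
E
```

```text
[-0.85236073  0.27477435  6.75400768] 0.4887890439493518
10.7333 [0.54875326 0.22036043 0.15010847] [-3.14128222e+00 -1.89531243e-04 -5.02927989e-01] 0.05679566387375065
```

View pics/e1.png

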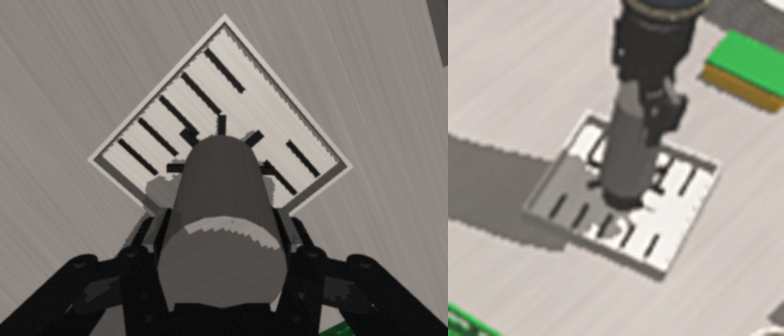

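The beaker hasn't shifted in the grip: its end edge is still at row 270 or so. The star's arm tips show evenly around the mouth. Now holding at this depth.

arm_command:
  delta_pos:
    - [0, 0, 0]
    - [0, 0, 0]
    - [0, 0, 0]
    - [0, 0, 0]
    - [0, 0, 0]
    - [0, 0, 0]
    - [0, 0, 0]
    - [0, 0, 0]
    - [0, 0, 0]
    - [0, 0, 0]
    - [0, 0, 0]
    - [0, 0, 0]
  turn:
    - [0, 0, 0]
    - [0, 0, 0]
    - [0, 0, 0]
    - [0, 0, 0]
    - [0, 0, 0]
    - [0, 0, 0]
    - [0, 0, 0]
    - [0, 0, 0]
    - [0, 0, 0]
    - [0, 0, 0]
    - [0, 0, 0]
    - [0, 0, 0]
  jaw: [1, 1, 1, 1, 1, 1, 1, 1, 1, 1, 1, 1]

```text
time: 11.73
eef_pos: [0.5487, 0.2203, 0.1501]
ee_rot: [-3.141, -0.0, -0.503]
wrist_force: [-0.7, 0.2, 6.6]
finger_gap: 0.0569
```

arm_command:
  delta_pos:
    - [0, 0, 0]
    - [0, 0, 0]
    - [0, 0, 0]
    - [0, 0, 0]
    - [0, 0, 0]
    - [0, 0, 0]
    - [0, 0, 0]
    - [0, 0, 0]
    - [0, 0, 0]
    - [0, 0, 0]
    - [0, 0, 0]
    - [0, 0, 0]
  turn:
    - [0, 0, 0]
    - [0, 0, 0]
    - [0, 0, 0]
    - [0, 0, 0]
    - [0, 0, 0]
    - [0, 0, 0]
    - [0, 0, 0]
    - [0, 0, 0]
    - [0, 0, 0]
    - [0, 0, 0]
    - [0, 0, 0]
    - [0, 0, 0]
  jaw: [1, 1, 1, 1, 1, 1, 1, 1, 1, 1, 1, 1]

```text
time: 12.73
eef_pos: [0.5487, 0.2203, 0.1501]
ee_rot: [-3.141, -0.0, -0.503]
wrist_force: [-1.0, 0.3, 5.9]
finger_gap: 0.0571
```

arm_command:
  delta_pos:
    - [0, 0, 0]
    - [0, 0, 0]
    - [0, 0, 0]
    - [0, 0, 0]
    - [0, 0, 0]
    - [0, 0, 0]
    - [0, 0, 0]
    - [0, 0, 0]
    - [0, 0, 0]
    - [0, 0, 0]
    - [0, 0, 0]
    - [0, 0, 0]
  turn:
    - [0, 0, 0]
    - [0, 0, 0]
    - [0, 0, 0]
    - [0, 0, 0]
    - [0, 0, 0]
    - [0, 0, 0]
    - [0, 0, 0]
    - [0, 0, 0]
    - [0, 0, 0]
    - [0, 0, 0]
    - [0, 0, 0]
    - [0, 0, 0]
  jaw: [1, 1, 1, 1, 1, 1, 1, 1, 1, 1, 1, 1]

```text
time: 13.73
eef_pos: [0.5487, 0.2203, 0.1501]
ee_rot: [-3.141, -0.0, -0.503]
wrist_force: [-0.3, -0.2, 5.9]
finger_gap: 0.057
```

arm_command:
  delta_pos:
    - [0, 0, 0]
    - [0, 0, 0]
    - [0, 0, 0]
    - [0, 0, 0]
    - [0, 0, 0]
    - [0, 0, 0]
  turn:
    - [0, 0, 0]
    - [0, 0, 0]
    - [0, 0, 0]
    - [0, 0, 0]
    - [0, 0, 0]
    - [0, 0, 0]
  jaw: [1, 1, 1, 1, 1, 1]

```text
time: 14.23
eef_pos: [0.5487, 0.2204, 0.1501]
ee_rot: [-3.141, -0.0, -0.503]
wrist_force: [-0.9, -0.1, 6.6]
finger_gap: 0.0569
```

```bash
python3 - <<'E'
from rig import status,ctrl
s=status.observe();print(s["time"],s["eef_pos"],s["wrist_force"],s["finger_gap"])
if abs(s["eef_pos"][2]-.1501)<.001 and s["wrist_force"][2]>5: print(ctrl.hand_in())
E
```

```text
14.2333 [0.54871822 0.22036414 0.15008941] [-0.91294897 -0.14225859  6.59189129] 0.056851216384814066
the job is handed in; nothing more can be done
None
```

I took the steel tall beaker out of the rack mouth down, centred it over the rinser nozzle and pressed the star plate down about 10 mm. I held it there for about 4 s and handed the job in at 14.2 s, still gripping and pressing.

**Depth:** Contact came at a TCP height of about 0.160 m and the hold was steady at 0.1501 m, so the plate was down 9.4 to 10.3 mm. The force rose about 8.0 to 8.7 N above the free reading. The upper end of that would mean nearer 11 mm, so the two estimates differ by up to about 1 mm, both well short of the stop.

**Centring:** The last TCP position was (0.5487, 0.2204). The nozzle was measured at (0.5487, 0.2203) by the wrist camera and (0.5485, 0.2204) by the top camera. The scene camera's nozzle reading was about 35 mm off. I put that down to my having picked out the dark hub under the plate, and left it out.

**Grip and other dishes:** The beaker did not slip while pressing. I saw nothing else touched, but I made no separate final check of the other dishes' positions.

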